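# Back off the clutch basket's knurled ring

## Robot

A 6-joint arm with a two-finger parallel gripper is mounted at the origin on a cart in front of the work surface, level with it; the furniture and walls round the work are solid. World frame = base frame: x ahead of the robot, y to its left, z up, the work surface at z = 0. Lengths are in m, angles in rad, forces in N, time in s.
With the tool pointing down it reaches from about 0.375 to 0.9 m from the base axis. Payload 3.1 kg.
Tool frame: the origin (TCP) lies at the very end of the fingers, on their centre line; the grasp point (between the pads) lies 19 mm behind it (manip.grasp_offset is the distance from the TCP to the grasp point, in m); x points along the fingers, z is the direction in which the jaws open and shut, and the axes are right-handed (so a half turn about x gives the same grasp; the last joint's range is limited). The gripper opens to 85 mm and grips with 20 to 120 N. Pads are 22 mm wide; open, the fingers measure 114 mm over their backs; the gripper's body (76 mm by 85 mm) begins 54 mm behind the grasp point. The pads swing forward as they close: fully open they stand 13 mm farther back than shut.
Start: joints at [1.169, 0.527, 1.433, -0, 1.181, -0.178], TCP at [0.138, 0.61, 0.231] pointing down, gripper open.
Joint ranges: [-3.08, 3.08], [-0.75, 2.2], [0.22, 2.44], [-1.43, 4.57], [0, 2.65], [-2.85, 2.85]. Speed limits (rad/s): [2.79, 2.79, 3.14, 3.14, 3.14, 3.14].

## Interface

Orientations are given as a unit quaternion [x, y, z, w].
In Python, from station import manip gives the robot as it stands.
- The arm moves only by the tool send_rows, never from a script. Its argument "steps" is a list that holds one entry, the list of rows, each a list of 5 numbers: the closure, from 0 (fully open) to 1 (shut), then the shift along the world's x, y, z in m, then the turn about the world's z in rad. A call has 1 to 8 rows; each row is the pose to reach, as a shift and turn from the pose commanded when the call began; what a row does not reach only later rows make up. A row lasts 1/8 s, in which the tool goes at most 62.5 mm and 10.7 degrees, less where a joint would pass 70% of its speed; a pose out of reach is approached as far as the arm can. A call with a gripper value outside its range is refused whole. The fingers move at their own pace and stop on an object; "grip_force" is the grip in N (left out, the last holds). Time passes only in rows, so rows that repeat a pose let the fingers close. It gives the time, the measured TCP pose, the force and the opening at its end, in the units of the state.
- manip.sense(): the state, without advancing time (a new reading comes with each control period).
- manip.snapshot(name): name is "scene" or "top" or "wrist"; returns the picture (480x640x3 uint8, red, green, blue); there is no depth.
- manip.camera_params(name): a dict with "fx", "fy", "cx", "cy" (pixels), "D" ([k1, k2, p1, p2, k3] as OpenCV has them; the pictures are not rectified), "T" (4x4, takes a point from camera to world coordinates); the wrist camera has in their place "tool_from_camera" (4x4, takes a point from camera to tool coordinates, whose origin is the TCP and whose axes are the tool frame's). Camera axes: x right, y down, z forward; pixel columns grow to the right and rows downward; lengths in m; the calibration is good to about 2 mm. A picture is of the moment at which its call begins: read the wrist's pose just before it. camera_params takes no time and is no camera call.
- manip.sign_off(): hands the job in, once; it reports no verdict.
The state is a dict: "t": time; "q": joint angles; "qd": joint speeds; "tau": joint torques, N m; "tcp_pos": TCP position; "tool_rot": TCP orientation; "force": force on the tool from outside, world axes, zero at the start; "ft_torque": the same for the moment, N m; "finger_gap": opening from 0.0 (shut) to 1.0 (fully open).
Only numpy, scipy, OpenCV 4.12 (cv2) and the standard library are available. Lean on these libraries where they do the work, as an engineer would, in place of code of your own. Each camera call takes 0.05 s, during which the arm holds its last target.

## Task

Loosen the knurled ring that clamps the clutch basket on its stand: with a fingertip against the rim, roll the ring two full turns anticlockwise (seen from above), give or take a quarter turn, and leave it there. Do not pinch or lift anything. Leave the other ring, the one on the connecting rod, tight, and leave the spring, piston, spark plug and spanner where they are.

Things in the scene. Friction and masses are not known exactly. Their poses are not given: they have to be found in the camera images.
- basket_stand: Fixed stand: dark steel base plate 130 x 130 x 12 mm holding a round clutch basket (121 mm across, its upright tabs end 59 mm above the bench) under a knurled ring. Origin: centre of the plate's underside, on the axis of the vertical threaded spindle, which ends 112 mm above the bench.
- basket_collar: The knurled ring over the clutch basket: centre of its underside, on the spindle axis, 62 mm above the bench when tight; rises with the ring, does not turn with it; z up. The ring is an aluminium disc 30 mm tall, 92 mm over its knurl of 30 upright ribs (2.8 mm proud, from 2 to 28 mm above the underside), too wide for the gripper to span. It rises 4 mm per turn.
- basket_ring (a joint): Angle (rad) of that ring on its thread: 0 = hard tight (a stop), growing as it loosens, anticlockwise seen from above; it starts 0 to 0.3 and reads on past full turns (6.28 each). It turns stiffly (about 0.07 N m, so 1.5 N along the rim) and stays where it is left.
- basket_index (a point): The low dark index bar on the top of that ring (22 x 5 x 2 mm): its middle, 35 mm from the axis at the height of the ring's top face; it goes round with the ring, so it shows the turns.
- rod_stand: The second stand, same base plate, with a connecting rod (172 mm long, 20 mm thick) clamped by its big end and sticking out to one side. Origin: centre of the plate's underside, on the spindle axis. Its spindle ends 93 mm above the bench.
- rod_collar: Same as basket_collar, for the second stand: the equal knurled ring that clamps the connecting rod; underside 43 mm above the bench. To be left tight.
- rod_ring (a joint): Angle (rad) of the second stand's ring: 0 = hard tight, starts 0 to 0.3.
- spring: Bystander: loose steel valve spring, 30 mm across, 42 mm tall, standing; origin at the centre of its underside.
- piston: Bystander: loose piston, 66 mm across, 57 mm tall, crown up; origin at the centre of its underside.
- plug: Bystander: loose spark plug lying down, 74 x 21 x 24 mm; origin at the centre of its underside.
- spanner: Bystander: loose spanner lying flat, 165 x 27 x 7 mm; origin at the centre of its underside.

How it is judged:
By the outcome, as a careful person would: the job done as asked, in the order asked, and still so for the second after the job is handed in, with the robot touching nothing.
It also fails if it takes over 64 s, if anything falls off the work surface, if the arm or the gripper's body presses on something with over 40 N, if the wrist force passes 120 N, or if a joint passes its speed limit or range.

## Working session

There is one attempt and no reset: what is moved stays moved. The work goes in short steps, Python scripts to look and compute and a tool call to move; the robot and the scene stay as the last step left them, time stands still between calls to the robot, and variables do not carry over. Pictures are saved under pics/ and viewed, and the job is handed in when it is done.

Besides the shell and the picture viewer there is one more tool, called after ">>>" in YAML: its name, and indented under it one key for each argument. send_rows: Moves the arm, as the interface text tells. Its arguments: {"type":"object","properties":{"steps":{"type":"array","items":{"type":"array","items":{"type":"array","items":{"type":"number"}}}},"grip_force":{"type":"number"}},"required":["steps"]}

```bash
ls; mkdir -p pics
python3 - <<'E'
from station import manip
import cv2
s=manip.sense();print(s)
for n in("scene","top"):
    cv2.imwrite(f"pics/{n}0.png",manip.snapshot(n)[:,:,::-1]);print(n,manip.camera_params(n))
print(manip.camera_params("wrist"),manip.grasp_offset)
E
```

```text
pics
{'t': 0.0, 'q': array([ 1.16948293e+00,  5.28449009e-01,  1.43390459e+00,  1.70919832e-05,
        1.18138060e+00, -1.78530428e-01]), 'qd': array([-0.00081266, -0.00038456,  0.00052677,  0.00147325, -0.00017677,
        0.00031077]), 'tau': array([-1.52527740e-03, -4.42349482e+01, -1.78023756e+01, -2.98638233e-04,
        8.57886480e-03, -4.57898636e-05]), 'tcp_pos': array([0.13779368, 0.60889301, 0.23034342]), 'tool_rot': array([-0.44167358,  0.5531517 ,  0.44096343,  0.55181419]), 'force': array([-0.33726785, -0.90442689, -0.65965362]), 'ft_torque': array([ 0.01564336, -0.01470557,  0.0344215 ]), 'finger_gap': 0.9973643232067715}
scene {'fx': 537.8989032223977, 'fy': 537.8989032223977, 'cx': 310.4129422786987, 'cy': 233.82779029777873, 'D': array([-0.02910133,  0.        ,  0.        ,  0.        ,  0.        ]), 'T': array([[ 0.70513077, -0.35813386,  0.61198916, -0.32878301],
       [-0.70896972, -0.34105357,  0.61728794, -0.89829437],
       [-0.01235062, -0.8691505 , -0.49439343,  0.78681346],
       [ 0.        ,  0.        ,  0.        ,  1.        ]])}
top {'fx': 541.24
[... 267 characters left out ...]
  0.01223391, -0.02408079],
       [-0.00542064, -0.21504213, -0.97658973,  1.38766767],
       [ 0.        ,  0.        ,  0.        ,  1.        ]])}
{'fx': 356.351517609575, 'fy': 356.351517609575, 'cx': 312.55422235698103, 'cy': 239.15900613586578, 'D': array([-0.03880295,  0.        ,  0.        ,  0.        ,  0.        ]), 'tool_from_camera': array([[-7.31559698e-04, -2.64022710e-01,  9.64516186e-01,
        -1.42490348e-01],
       [ 1.33025779e-03, -9.64515848e-01, -2.64021609e-01,
         6.61390275e-02],
       [ 9.99998848e-01,  1.08990760e-03,  1.05681919e-03,
        -2.27588810e-04],
       [ 0.00000000e+00,  0.00000000e+00,  0.00000000e+00,
         1.00000000e+00]])} 0.0187
```

View pics/scene0.png

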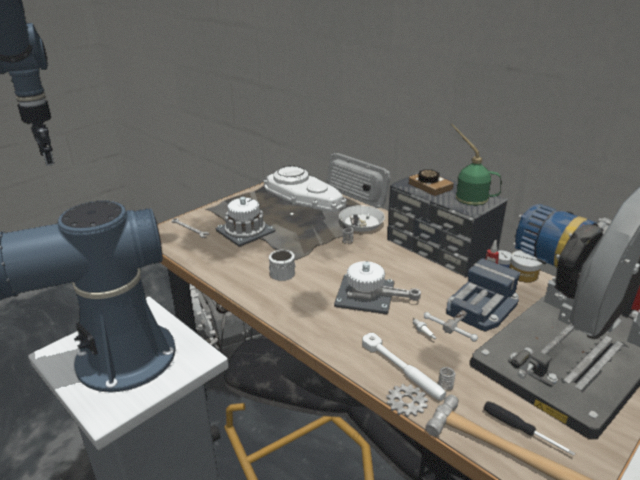

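View pics/top0.png

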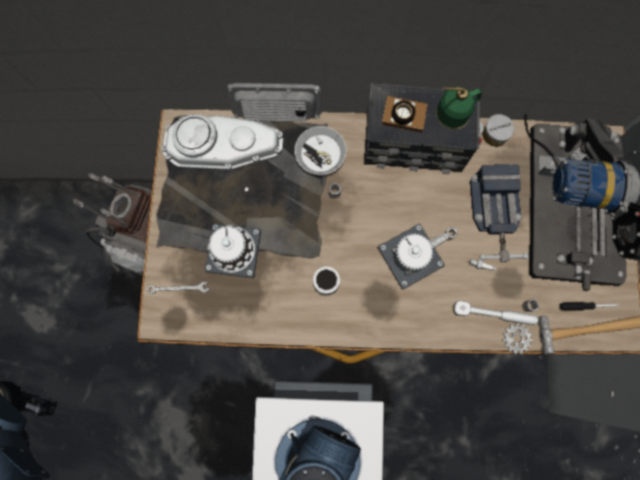

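```bash
cat > h.py <<'E'
import numpy as np,cv2
from station import manip
def cam(n):
    p=manip.camera_params(n);K=np.array([[p['fx'],0,p['cx']],[0,p['fy'],p['cy']],[0,0,1]]);return K,np.array(p['D']),p.get('T'),p
def plane(n,uv,z,T=None):
    K,D,T0,p=cam(n);T=T0 if T is None else T
    xy=cv2.undistortPoints(np.array([[uv]],float),K,D)[0,0]
    d=T[:3,:3]@np.array([xy[0],xy[1],1]);o=T[:3,3]
    return o+d*(z-o[2])/d[2]
def proj(n,P,T=None):
    K,D,T0,p=cam(n);T=T0 if T is None else T
    I=np.linalg.inv(T);P=np.atleast_2d(P).astype(float)
    return cv2.projectPoints(P,cv2.Rodrigues(I[:3,:3])[0],I[:3,3],K,D)[0][:,0]
def wristT():
    from scipy.spatial.transform import Rotation as R
    s=manip.sense();T=np.eye(4);T[:3,:3]=R.from_quat(s['tool_rot']).as_matrix();T[:3,3]=s['tcp_pos']
    return T@manip.camera_params('wrist')['tool_from_camera']
def crop(img,u,v,r,k,name):
    c=img[max(0,v-r):v+r,max(0,u-r):u+r];cv2.imwrite(name,cv2.resize(c,None,fx=k,fy=k,interpolation=cv2.INTER_CUBIC))
E
python3 - <<'E'
from h import *
a=cv2.imread('pics/top0.png');b=cv2.imread('pics/scene0.png')
x=cv2.resize(a[202:282,190:270],(560,560),interpolation=cv2.INTER_CUBIC);y=cv2.resize(b[180:260,205:285],(560,560),interpolation=cv2.INTER_CUBIC)
cv2.imwrite('pics/c1.png',cv2.resize(np.hstack([x,y]),(800,400)))
print(plane('top',(226,242),.095),plane('scene',(243,205),.095))
for n,uv in(('piston',(326,280)),('spring',(335,190)),('rod',(412,252)),('spA',(152,289)),('spB',(206,287))):print(n,plane('top',uv,.04))
E
```

```text
[0.52444597 0.24105572 0.095     ] [0.51269058 0.22487723 0.095     ]
piston [ 0.44645851 -0.00720878  0.04      ]
spring [ 0.68354127 -0.0229055   0.04      ]
rod [ 0.52487303 -0.22365217  0.04      ]
spA [0.4078143  0.43503027 0.04      ]
spB [0.41833585 0.29527889 0.04      ]
```

View pics/c1.png

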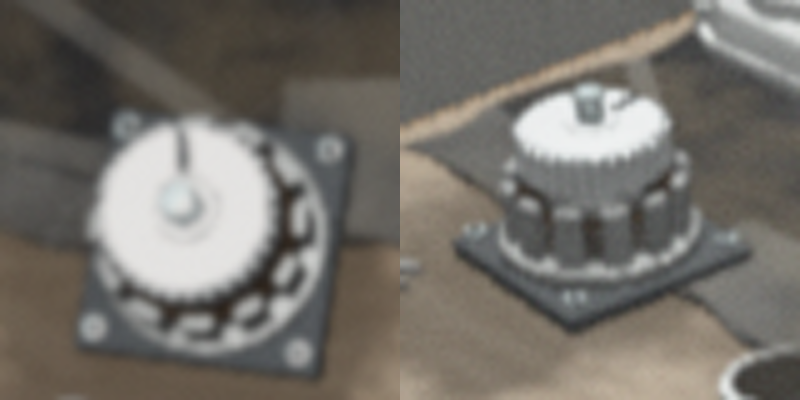

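Run:
```python
from h import *
print(plane('top',(227.6,243.4),.092),plane('scene',(243.2,205),.092))
print('index',plane('top',(190+183/5,202+152/5),.093),plane('scene',(205+(628-400)/5,180+101/5),.093))
# bolts corners of plate (z .012)
c=[plane('top',(190+u/5,202+v/5),.014) for u,v in((127,124),(330,150),(93,327),(299,353))];print(np.array(c),np.mean(c,0))
# overlay
a=cv2.imread('pics/top0.png');b=cv2.imread('pics/scene0.png')
def ov(img,n,C,name,u,v):
    k=7;im=cv2.resize(img[v-40:v+40,u-40:u+40],None,fx=k,fy=k,interpolation=cv2.INTER_CUBIC)
    t=np.linspace(0,2*np.pi,90)
    for r,z,col in((.046,.092,(0,0,255)),(.0605,.059,(0,255,0)),(0.004,.112,(255,0,0))):
        P=np.c_[C[0]+r*np.cos(t),C[1]+r*np.sin(t),0*t+z]
        q=(proj(n,P)-[u-40,v-40]+.5)*k-.5
        cv2.polylines(im,[q.astype(int)],True,col,1)
    return im
import sys
C=(.519,.234)
cv2.imwrite('pics/ov1.png',cv2.resize(np.hstack([ov(a,'top',C,'',230,242),ov(b,'scene',C,'',245,220)]),(800,400)))
```

```text
[0.52168307 0.23743041 0.092     ] [0.51673936 0.22932472 0.092     ]
index [0.54917786 0.24174379 0.093     ] [0.55053945 0.23654677 0.093     ]
[[0.58167391 0.28891637 0.014     ]
 [0.57086171 0.18038535 0.014     ]
 [0.47291384 0.29851046 0.014     ]
 [0.46300522 0.19000781 0.014     ]] [0.52211367 0.239455   0.014     ]
```

View pics/ov1.png

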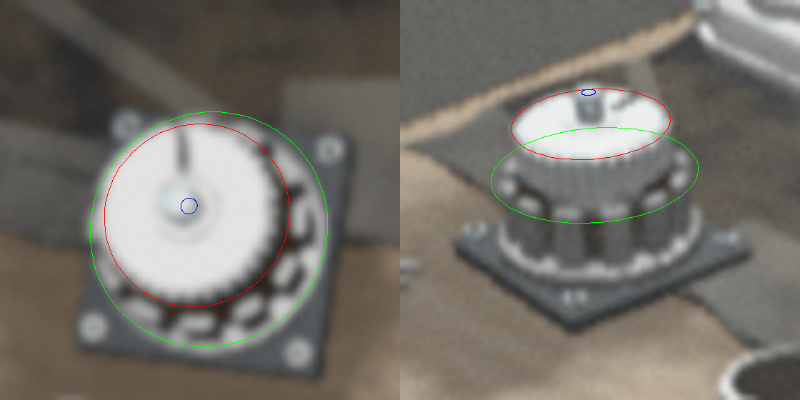

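Run:
```python
from h import *
from scipy.spatial.transform import Rotation as R
s=manip.sense();print(s['t'],R.from_quat(s['tool_rot']).as_matrix().round(3))
cv2.imwrite('pics/w0.png',manip.snapshot('wrist')[:,:,::-1])
for n,P in(('case',None),):
  for uv in((196,135),(283,140),(230,162)):print(plane('top',uv,.08))
```

```text
0.1 [[-0.001 -0.975  0.221]
 [-0.002  0.221  0.975]
 [-1.     0.    -0.002]]
[0.81248976 0.3464702  0.08      ]
[0.80298089 0.11596453 0.08      ]
[0.73880852 0.24989846 0.08      ]
```

>>> send_rows:
  steps:
    - [[0,0.05,-0.05,0,0],[0.3,0.11,-0.1,0,0],[0.6,0.16,-0.15,0,0],[1,0.22,-0.2,0,0],[1,0.28,-0.25,0,0],[1,0.33,-0.31,0,0],[1,0.38,-0.37,0,0],[1,0.38,-0.37,0,0]]

```text
t: 1.15
tcp_pos: [0.4983, 0.261, 0.2312]
tool_rot: [-0.441, 0.553, 0.441, 0.552]
force: [0.5, 0.7, -0.2]
finger_gap: -0.0
```

Run:
```python
from h import *
from scipy.spatial.transform import Rotation as R
s=manip.sense();print(s['t'],s['q'],s['tcp_pos'],s['force'],s['finger_gap'],R.from_quat(s['tool_rot']).as_matrix().round(3))
T=wristT();np.save('T1.npy',T)
cv2.imwrite('pics/w1.png',manip.snapshot('wrist')[:,:,::-1])
```

```text
1.15 [ 2.83756552e-01  4.43569962e-01  1.59152002e+00  2.04514395e-04
  1.10660928e+00 -1.06425271e+00] [0.49831551 0.26100197 0.23117547] [ 0.49458279  0.66076909 -0.17552261] -0.00036497726951052945 [[-0.    -0.975  0.221]
 [ 0.     0.221  0.975]
 [-1.     0.     0.   ]]
```

View pics/w1.png

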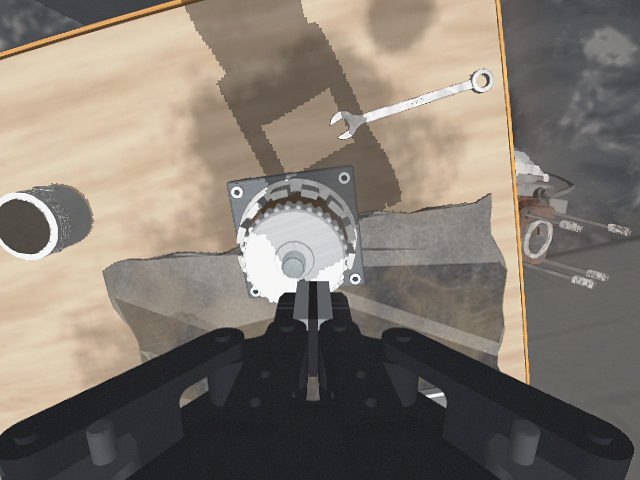

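>>> send_rows:
  steps:
    - [[1,0,0,0,0],[1,0,0,0,0]]

```text
t: 1.45
tcp_pos: [0.4961, 0.2631, 0.231]
tool_rot: [-0.441, 0.553, 0.442, 0.552]
force: [-1.0, 0.5, 0.4]
finger_gap: 0.006
```

>>> send_rows:
  steps:
    - [[1,0.03,-0.02,-0.02,0],[1,0.06,-0.04,-0.04,0],[1,0.094,-0.063,-0.05,0],[1,0.094,-0.063,-0.05,0],[1,0.094,-0.063,-0.05,0]]

```text
t: 2.08
tcp_pos: [0.5897, 0.2011, 0.1811]
tool_rot: [-0.441, 0.553, 0.442, 0.552]
force: [-0.8, 0.2, -0.3]
finger_gap: -0.002
```

Run:
```python
from h import *
s=manip.sense();print(s['t'],s['q'],s['tcp_pos'],s['force'])
T=wristT();np.save('T2.npy',T)
im=manip.snapshot('wrist')[:,:,::-1].copy();cv2.imwrite('pics/w2.png',im)
C=(.521,.237);t=np.linspace(0,2*np.pi,120)
for r,z,col in((.046,.092,(0,0,255)),(.0605,.059,(0,255,0)),(0.004,.112,(255,0,0))):
    q=proj('wrist',np.c_[C[0]+r*np.cos(t),C[1]+r*np.sin(t),0*t+z],T);cv2.polylines(im,[q.astype(int)],True,col,1)
cv2.imwrite('pics/w2o.png',im)
```

```text
2.075 [ 1.49370431e-01  5.83139485e-01  1.48510085e+00  5.59410830e-04
  1.07501333e+00 -1.20070471e+00] [0.58970262 0.20114268 0.18114299] [-0.78873812  0.17560424 -0.33716591]
```

View pics/w2o.png

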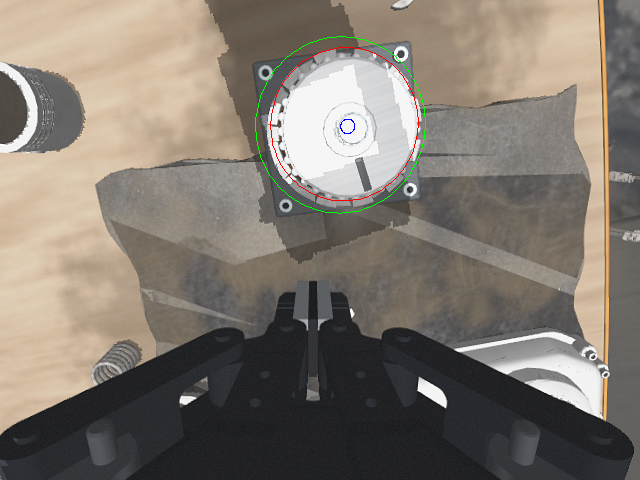

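Run:
```python
from h import *
T=np.load('T2.npy');im=cv2.imread('pics/w2.png');k=5
c=cv2.resize(im[35:220,250:435],None,fx=3.2,fy=3.2,interpolation=cv2.INTER_CUBIC)
C=(.521,.237);t=np.linspace(0,2*np.pi,120)
for r,z,col in((.046,.090,(0,0,255)),(.0432,.092,(0,255,255)),(.0605,.059,(0,255,0)),(0.004,.112,(255,0,0))):
    q=(proj('wrist',np.c_[C[0]+r*np.cos(t),C[1]+r*np.sin(t),0*t+z],T)-[250,35]+.5)*3.2;cv2.polylines(c,[q.astype(int)],True,col,1)
cv2.imwrite('pics/w2z.png',c)
a=plane('wrist',(363,174),.094,T);d=a[:2]-C;print(a,np.hypot(*d),np.degrees(np.arctan2(d[1],d[0])))
print([plane('wrist',u,.014,T) for u in((265,73),(401,54),(286,206),(410,189))], np.mean([plane('wrist',u,.014,T) for u in((265,73),(401,54),(286,206),(410,189))],0))
print('spring',plane('wrist',(118,362),.03,T))
# finger tip extents
K,D,_,p=cam('wrist');M=p['tool_from_camera'];I=np.linalg.inv(M)
P=[[0,y,z] for y in(-.011,.011) for z in(-.007,.007)]
print(cv2.projectPoints(np.array(P),cv2.Rodrigues(I[:3,:3])[0],I[:3,3],K,D)[0][:,0])
c=cv2.resize(im[260:400,240:390],None,fx=4,fy=4,interpolation=cv2.INTER_CUBIC);cv2.imwrite('pics/w2f.png',c)
```

```text
[0.5513419  0.24268865 0.094     ] 0.030870558639456258 10.618829571160493
[array([0.4637839 , 0.19004485, 0.014     ]), array([0.47343984, 0.29953684, 0.014     ]), array([0.5730288, 0.1810131, 0.014    ]), array([0.58192276, 0.28988915, 0.014     ])] [0.52304382 0.24012099 0.014     ]
spring [ 0.6818916  -0.01074756  0.03      ]
[[296.83054366 322.02553866]
 [328.37655492 322.05203402]
 [296.27054793 275.61128769]
 [329.07773875 275.64345237]]
```

View pics/w2z.png

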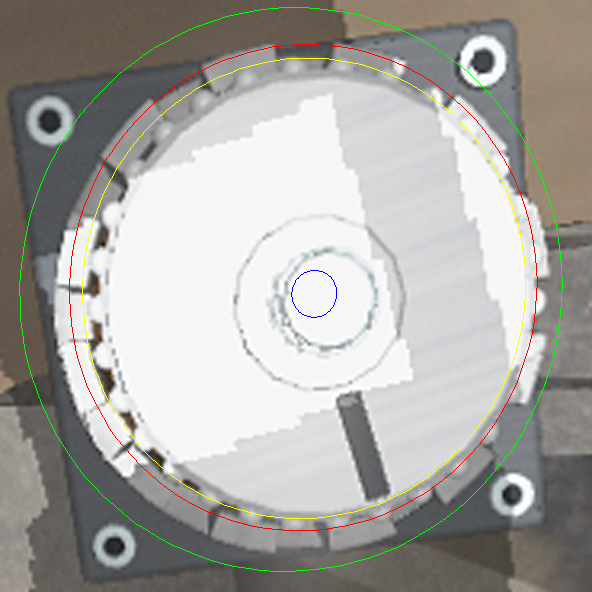

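View pics/w2f.png

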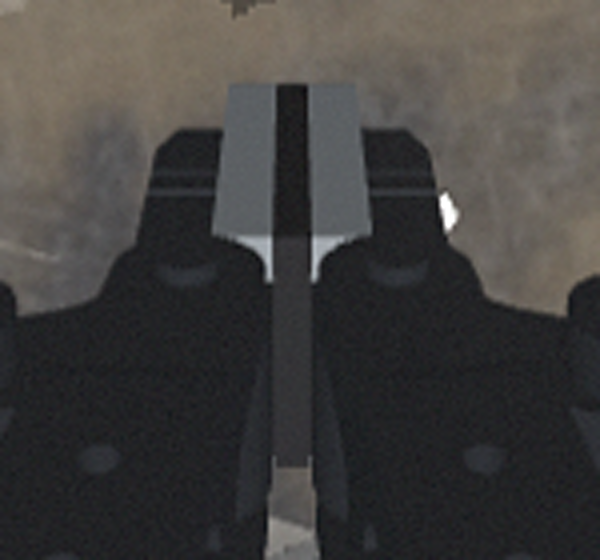

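>>> send_rows:
  steps:
    - [[1,0,0,-0.04,0],[1,0,0.001,-0.08,0],[1,-0.003,0.003,-0.111,0],[1,-0.005,0.005,-0.111,0],[1,-0.01,0.008,-0.111,0],[1,-0.0135,0.01,-0.111,0],[1,-0.0135,0.01,-0.111,0]]

```text
t: 3.0
tcp_pos: [0.578, 0.2101, 0.0717]
tool_rot: [-0.442, 0.552, 0.441, 0.553]
force: [-0.4, 0.8, 0.6]
finger_gap: -0.002
```

Run:
```python
from h import *
s=manip.sense();print(s['t'],s['tcp_pos'],s['force'])
im=manip.snapshot('wrist')[:,:,::-1].copy();cv2.imwrite('pics/w3.png',im)
```

```text
3.0 [0.57799782 0.21014338 0.07173352] [-0.4136989   0.82851919  0.62466266]
```

View pics/w3.png

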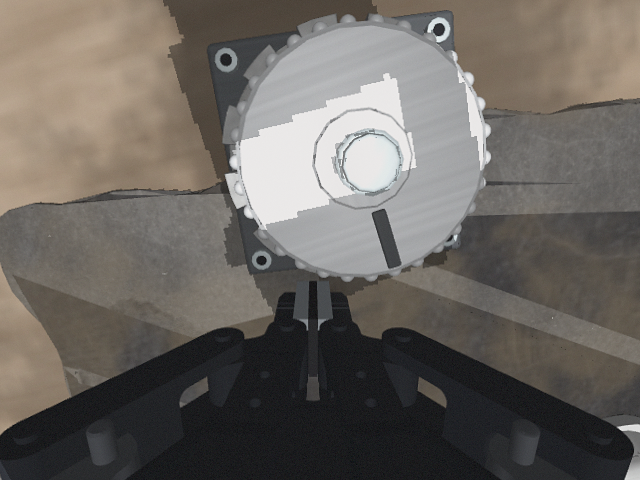

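```bash
cat >> h.py <<'E'
def overlay(im,T,C,name,z0=.062):
    im=im.copy();t=np.linspace(0,2*np.pi,120)
    for r,z,col in((.046,z0+.028,(0,0,255)),(.0432,z0+.030,(0,255,255)),(0.004,.112,(255,0,0))):
        q=proj('wrist',np.c_[C[0]+r*np.cos(t),C[1]+r*np.sin(t),0*t+z],T);cv2.polylines(im,[q.astype(int)],True,col,1)
    cv2.imwrite(name,im)
E
python3 - <<'E'
from h import *
T=wristT();im=cv2.imread('pics/w3.png');overlay(im,T,(.523,.2393),'pics/w3o.png')
C=(.523,.2393)
for z in(.092,.094):
  a=plane('wrist',(386.5,238),z,T);d=a[:2]-C;print(a,np.hypot(*d),np.degrees(np.arctan2(d[1],d[0])))
E
```

```text
[0.55150388 0.24279041 0.092     ] 0.028716787765105393 6.981333522497113
[0.55087731 0.24248657 0.094     ] 0.028058841081920093 6.520995819340884
```

View pics/w3o.png

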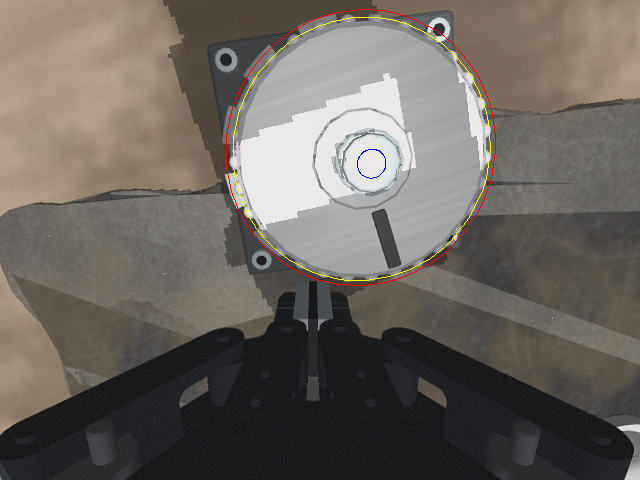

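```bash
cat > gen.py <<'E'
import sys,numpy as np
C=np.array([.523,.2393])
def gen(start,pts,close=1):
    # start=(x,y,thetatool) ; pts: (theta_deg,rho,ang_tool_theta)
    out=[]
    for th,rho in pts:
        p=C+rho*np.array([np.cos(np.radians(th)),np.sin(np.radians(th))])
        out.append([close,round(float(p[0]-start[0]),4),round(float(p[1]-start[1]),4),0,round(float(np.radians(th-start[2])),3)])
    print(out); print('end cmd',start[0]+out[-1][1],start[1]+out[-1][2],pts[-1][0])
E
python3 -c "
from gen import *
gen((.5779,.2101,-28),[(-28,.0585),(-28,.0555),(-24,.0545),(-18,.0545),(-12,.0545),(-6,.0545),(0,.0545),(6,.0545)])"
```

```text
[[1, -0.0032, 0.0017, 0, 0.0], [1, -0.0059, 0.0031, 0, 0.0], [1, -0.0051, 0.007, 0, 0.07], [1, -0.0031, 0.0124, 0, 0.175], [1, -0.0016, 0.0179, 0, 0.279], [1, -0.0007, 0.0235, 0, 0.384], [1, -0.0004, 0.0292, 0, 0.489], [1, -0.0007, 0.0349, 0, 0.593]]
end cmd 0.5771999999999999 0.245 6
```

>>> send_rows:
  steps:
    - [[1,-0.003,0.0015,0,0],[1,-0.006,0.003,0,0],[1,-0.005,0.007,0,0.07],[1,-0.003,0.0125,0,0.175],[1,-0.0015,0.018,0,0.28],[1,-0.0005,0.0235,0,0.385],[1,-0.0005,0.029,0,0.49],[1,-0.0005,0.035,0,0.595]]

```text
t: 4.05
tcp_pos: [0.5783, 0.2443, 0.0706]
tool_rot: [0.585, -0.398, -0.584, -0.398]
force: [1.5, -3.3, 1.1]
finger_gap: 0.0
```

Run:
```python
from h import *
s=manip.sense();print(s['t'],s['tcp_pos'],s['force'],s['q'])
im=manip.snapshot('wrist')[:,:,::-1].copy();overlay(im,wristT(),(.523,.2393),'pics/w4o.png')
```

```text
4.05 [0.5782889  0.24431373 0.07064644] [ 1.48801508 -3.25741178  1.05222884] [ 2.22491967e-01  7.37117923e-01  1.54530767e+00 -1.40071325e-03
  8.57152543e-01 -1.72315411e+00]
```

View pics/w4o.png

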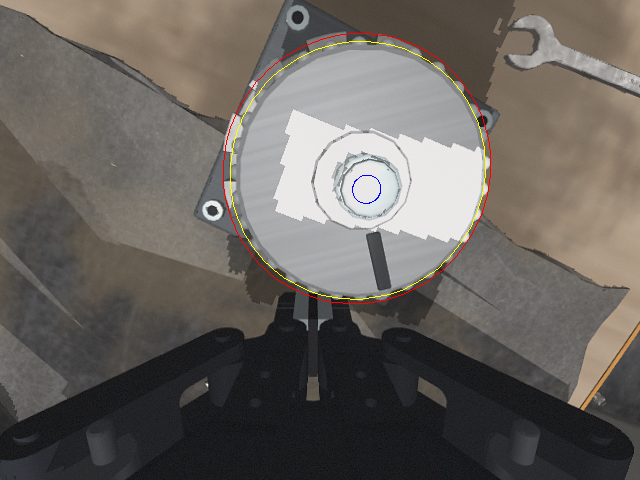

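```bash
python3 -c "
from gen import *
gen((.5774,.2451,6.1),[(6.1+7.5*i,.0543) for i in range(1,9)])"
```

```text
[[1, -0.0016, 0.007, 0, 0.131], [1, -0.0037, 0.0137, 0, 0.262], [1, -0.0067, 0.0202, 0, 0.393], [1, -0.0105, 0.0262, 0, 0.524], [1, -0.0151, 0.0316, 0, 0.654], [1, -0.0203, 0.0365, 0, 0.785], [1, -0.0261, 0.0405, 0, 0.916], [1, -0.0324, 0.0438, 0, 1.047]]
end cmd 0.545 0.2889 66.1
```

>>> send_rows:
  steps:
    - [[1,-0.0015,0.007,0,0.13],[1,-0.0035,0.0135,0,0.26],[1,-0.0065,0.02,0,0.39],[1,-0.0105,0.026,0,0.52],[1,-0.015,0.0315,0,0.655],[1,-0.0205,0.0365,0,0.785],[1,-0.026,0.0405,0,0.915],[1,-0.0325,0.044,0,1.045]]

```text
t: 5.1
tcp_pos: [0.5474, 0.2899, 0.0713]
tool_rot: [0.707, -0.052, -0.703, -0.055]
force: [2.8, 3.0, 1.6]
finger_gap: -0.0
```

```bash
cat > chk.py <<'E'
import sys
from h import *
s=manip.sense();C=np.array([.523,.2393]);d=s['tcp_pos'][:2]-C
print(s['t'],s['tcp_pos'].round(4),s['force'].round(1),s['q'].round(2),'rho',np.hypot(*d),'th',np.degrees(np.arctan2(d[1],d[0])))
T=wristT();np.save('Tl.npy',T)
im=manip.snapshot('wrist')[:,:,::-1].copy();overlay(im,T,C,sys.argv[1],.062+float(sys.argv[2])*.004)
E
python3 chk.py pics/w5.png 0.2
```

```text
5.1 [0.5474 0.2899 0.0713] [2.8 3.  1.6] [ 0.31  0.73  1.57  0.    0.84 -2.68] rho 0.05616837928649604 th 64.3053237134552
```

View pics/w5.png

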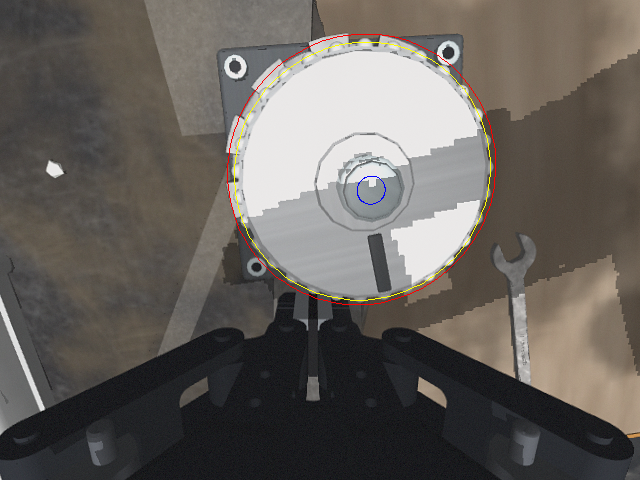

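```bash
python3 -c "
from h import *
T=np.load('Tl.npy')
a=plane('wrist',(379,263),.093,T)-[.523,.2393,0];print(np.degrees(np.arctan2(a[1],a[0])),np.hypot(a[0],a[1]))
from gen import *
gen((.5449,.2891,66),[(66,.062),(66,.068)]+[(66-9.7*i,.068) for i in range(1,7)])
th=66-58.2
for k in range(3):
  p=C+.068*np.array([np.cos(np.radians(th)),np.sin(np.radians(th))])
  gen((p[0],p[1],th),[(th-10*i,.068) for i in range(1,9)]);th-=80
"
```

```text
95.0506175036683 0.02940899199844785
[[1, 0.0033, 0.0068, 0, 0.0], [1, 0.0058, 0.0123, 0, 0.0], [1, 0.0158, 0.0068, 0, -0.169], [1, 0.0248, -0.0004, 0, -0.339], [1, 0.0325, -0.009, 0, -0.508], [1, 0.0386, -0.0187, 0, -0.677], [1, 0.043, -0.0294, 0, -0.846], [1, 0.0455, -0.0406, 0, -1.016]]
end cmd 0.5904 0.24850000000000003 7.800000000000004
[[1, 0.0006, -0.0118, 0, -0.175], [1, -0.0009, -0.0236, 0, -0.349], [1, -0.0044, -0.0349, 0, -0.524], [1, -0.0098, -0.0455, 0, -0.698], [1, -0.017, -0.0549, 0, -0.873], [1, -0.0257, -0.063, 0, -1.047], [1, -0.0357, -0.0694, 0, -1.222], [1, -0.0466, -0.074, 0, -1.396]]
end cmd 0.5437708531520582 0.1745286589255327 -72.2
[[1, -0.0116, -0.0026, 0, -0.175], [1, -0.0234, -0.0032, 0, -0.349], [1, -0.0352, -0.0017, 0, -0.524], [1, -0.0465, 0.0018, 0, -0.698], [1, -0.057, 0.0072, 0, -0.873], [1, -0.0665, 0.0144, 0, -1.047], [1, -0.0745, 0.0231, 0, -1.222], [1, -0.0809, 0.033, 0, -1.396]]
end cmd 0.4628872807374912 0.20755520129353458 -152.2
[[1, -0.0046, 0.0109, 0, -0.175], [1, -0.0072, 0.0225, 0, -0.349], [1, -0.0078, 0.0343, 0, -0.524], [1, -0.0063, 0.0461, 0, -0.698], [1, -0.0028, 0.0574, 0, -0.873], [1, 0.0026, 0.0679, 0, -1.047], [1, 0.0098, 0.0774, 0, -1.222], [1, 0.0185, 0.0854, 0, -1.396]]
end cmd 0.4813484936853743 0.29298570845688743 -232.2
```

>>> send_rows:
  steps:
    - [[1,0.0035,0.007,0,0],[1,0.006,0.0125,0,0],[1,0.016,0.007,0,-0.17],[1,0.025,-0.0005,0,-0.34],[1,0.0325,-0.009,0,-0.51],[1,0.0385,-0.0185,0,-0.68],[1,0.043,-0.0295,0,-0.845],[1,0.0455,-0.0405,0,-1.015]]

```text
t: 6.15
tcp_pos: [0.59, 0.2477, 0.0697]
tool_rot: [-0.588, 0.393, 0.589, 0.392]
force: [-0.6, 0.8, 0.1]
finger_gap: -0.001
```

>>> send_rows:
  steps:
    - [[1,0.0005,-0.012,0,-0.175],[1,-0.001,-0.0235,0,-0.35],[1,-0.0045,-0.035,0,-0.525],[1,-0.01,-0.0455,0,-0.7],[1,-0.017,-0.055,0,-0.875],[1,-0.0255,-0.063,0,-1.045],[1,-0.0355,-0.0695,0,-1.22],[1,-0.0465,-0.074,0,-1.395]]

```text
t: 7.15
tcp_pos: [0.543, 0.1737, 0.0698]
tool_rot: [-0.199, 0.679, 0.199, 0.678]
force: [-0.1, 0.2, 0.3]
finger_gap: 0.005
```

>>> send_rows:
  steps:
    - [[1,-0.0115,-0.0025,0,-0.175],[1,-0.0235,-0.003,0,-0.35],[1,-0.035,-0.0015,0,-0.525],[1,-0.0465,0.002,0,-0.7],[1,-0.057,0.007,0,-0.875],[1,-0.0665,0.0145,0,-1.045],[1,-0.0745,0.023,0,-1.22],[1,-0.081,0.033,0,-1.395]]

```text
t: 8.15
tcp_pos: [0.462, 0.2072, 0.0699]
tool_rot: [0.283, 0.648, -0.284, 0.647]
force: [-0.4, 0.7, -0.5]
finger_gap: -0.004
```

>>> send_rows:
  steps:
    - [[1,-0.0045,0.011,0,-0.175],[1,-0.007,0.0225,0,-0.35],[1,-0.008,0.0345,0,-0.525],[1,-0.0065,0.046,0,-0.7],[1,-0.003,0.0575,0,-0.875],[1,0.0025,0.068,0,-1.045],[1,0.01,0.0775,0,-1.22],[1,0.0185,0.0855,0,-1.395]]

```text
t: 9.15
tcp_pos: [0.4809, 0.2929, 0.0699]
tool_rot: [-0.633, -0.315, 0.634, -0.315]
force: [0.4, -0.3, -0.2]
finger_gap: 0.001
```

```bash
python3 chk.py pics/w6.png 0.25
```

```text
9.15 [0.4809 0.2929 0.0699] [ 0.4 -0.3 -0.2] [ 0.35  0.68  1.71 -0.    0.75  2.57] rho 0.06814022745382088 th 128.13139991292226
```

View pics/w6.png

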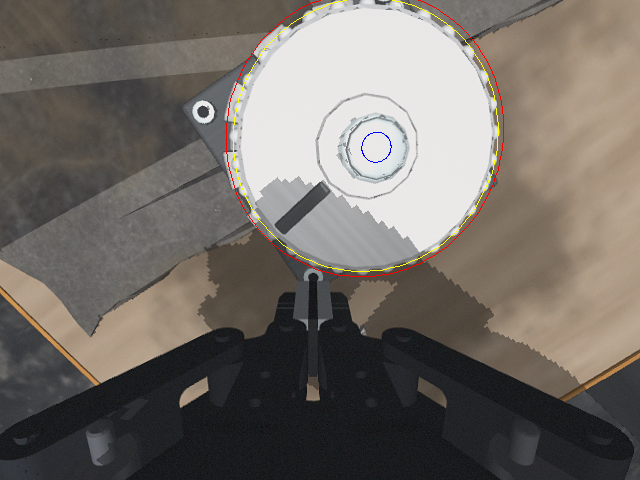

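```bash
cat >> gen.py <<'E'
def stroke(x,y,th,end,step=8.,r=.0543):
    pts=[(th,.060),(th,.0565),(th+step/2,r)]
    t=th+step/2
    while t<end-.1:
        t=min(t+step,end);pts.append((t,r))
    for i in range(0,len(pts),8):
        gen((x,y,th),pts[i:i+8])
        th,rr=pts[i:i+8][-1];x,y=C+rr*np.array([np.cos(np.radians(th)),np.sin(np.radians(th))])
E
python3 -c "
from gen import *
stroke(.481,.293,-232,68)"
```

```text
[[1, 0.0051, -0.0064, 0, 0.0], [1, 0.0072, -0.0092, 0, 0.0], [1, 0.0057, -0.0133, 0, 0.07], [1, 0.0004, -0.0188, 0, 0.209], [1, -0.004, -0.0249, 0, 0.349], [1, -0.0076, -0.0316, 0, 0.489], [1, -0.0102, -0.0387, 0, 0.628], [1, -0.0118, -0.0461, 0, 0.768]]
end cmd 0.4692 0.24689999999999998 -188.0
[[1, -0.0005, -0.0076, 0, 0.14], [1, 0.0, -0.0151, 0, 0.279], [1, 0.0016, -0.0225, 0, 0.419], [1, 0.0042, -0.0296, 0, 0.559], [1, 0.0077, -0.0363, 0, 0.698], [1, 0.0122, -0.0425, 0, 0.838], [1, 0.0174, -0.0479, 0, 0.977], [1, 0.0234, -0.0526, 0, 1.117]]
end cmd 0.49262844386733273 0.19425709938213157 -124.0
[[1, 0.0066, -0.0038, 0, 0.14], [1, 0.0136, -0.0066, 0, 0.279], [1, 0.0209, -0.0085, 0, 0.419], [1, 0.0285, -0.0093, 0, 0.559], [1, 0.036, -0.009, 0, 0.698], [1, 0.0435, -0.0077, 0, 0.838], [1, 0.0507, -0.0053, 0, 0.977], [1, 0.0575, -0.002, 0, 1.117]]
end cmd 0.5501358253415385 0.19228325981026123 -60.0
[[1, 0.0063, 0.0042, 0, 0.14], [1, 0.0119, 0.0093, 0, 0.279], [1, 0.0168, 0.0151, 0, 0.419], [1, 0.0208, 0.0215, 0, 0.559], [1, 0.0239, 0.0285, 0, 0.698], [1, 0.026, 0.0357, 0, 0.838], [1, 0.027, 0.0432, 0, 0.977], [1, 0.027, 0.0508, 0, 1.117]]
end cmd 0.57715 0.24307482057450502 4.0
[[1, -0.0011, 0.0075, 0, 0.14], [1, -0.0031, 0.0148, 0, 0.279], [1, -0.0062, 0.0217, 0, 0.419], [1, -0.0102, 0.0281, 0, 0.559], [1, -0.0151, 0.0339, 0, 0.698], [1, -0.0207, 0.039, 0, 0.838], [1, -0.027, 0.0432, 0, 0.977], [1, -0.0338, 0.0466, 0, 1.117]]
end cmd 0.5433677279291085 0.289687776524306 68.0
```

>>> send_rows:
  steps:
    - [[1,0.005,-0.0065,0,0],[1,0.007,-0.009,0,0],[1,0.0055,-0.0135,0,0.07],[1,0.0005,-0.019,0,0.21],[1,-0.004,-0.025,0,0.35],[1,-0.0075,-0.0315,0,0.49],[1,-0.01,-0.0385,0,0.63],[1,-0.012,-0.046,0,0.77]]

```text
t: 10.2
tcp_pos: [0.4648, 0.2458, 0.07]
tool_rot: [0.463, 0.534, -0.468, 0.53]
force: [-5.5, 1.7, 2.8]
finger_gap: -0.001
```

>>> send_rows:
  steps:
    - [[1,-0.0005,-0.0075,0,0.14],[1,0,-0.015,0,0.28],[1,0.0015,-0.0225,0,0.42],[1,0.004,-0.0295,0,0.56],[1,0.0075,-0.0365,0,0.7],[1,0.012,-0.0425,0,0.84],[1,0.0175,-0.048,0,0.975],[1,0.0235,-0.0525,0,1.115]]

```text
t: 11.2
tcp_pos: [0.4906, 0.193, 0.0701]
tool_rot: [0.113, 0.7, -0.114, 0.696]
force: [-2.1, 0.8, 1.6]
finger_gap: 0.002
```

```bash
python3 chk.py pics/w7.png 0.5
```

```text
11.2 [0.4906 0.193  0.0701] [-2.1  0.8  1.6] [ 0.16  0.65  1.8  -0.    0.69  0.48] rho 0.05651469324927053 th -124.92761633522838
```

View pics/w7.png

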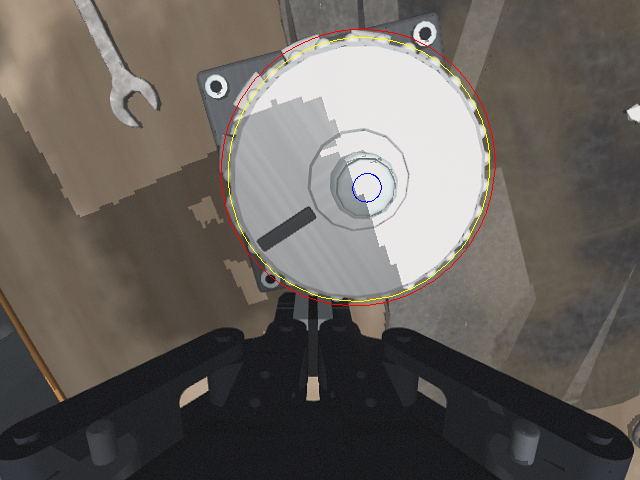

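```bash
python3 -c "
from h import *
T=np.load('Tl.npy')
a=plane('wrist',(287,229),.094,T)-[.523,.2393,0];print(np.degrees(np.arctan2(a[1],a[0])),np.hypot(a[0],a[1]))
from gen import *
gen((.4926,.1943,-124),[(-124+8*i,.053) for i in range(1,9)])
p=C+.053*np.array([np.cos(np.radians(-60)),np.sin(np.radians(-60))])
gen((p[0],p[1],-60),[(-60+8*i,.053) for i in range(1,9)])
p=C+.053*np.array([np.cos(np.radians(4)),np.sin(np.radians(4))])
gen((p[0],p[1],4),[(4+8*i,.053) for i in range(1,9)])
"
```

```text
-164.25389776020083 0.029125098854735607
[[1, 0.0072, -0.0026, 0, 0.14], [1, 0.014, -0.0054, 0, 0.279], [1, 0.0212, -0.0072, 0, 0.419], [1, 0.0286, -0.008, 0, 0.559], [1, 0.0359, -0.0077, 0, 0.698], [1, 0.0432, -0.0064, 0, 0.838], [1, 0.0503, -0.0041, 0, 0.977], [1, 0.0569, -0.0009, 0, 1.117]]
end cmd 0.5495 0.1934 -60
[[1, 0.0061, 0.0041, 0, 0.14], [1, 0.0116, 0.0091, 0, 0.279], [1, 0.0164, 0.0147, 0, 0.419], [1, 0.0203, 0.021, 0, 0.559], [1, 0.0233, 0.0278, 0, 0.698], [1, 0.0253, 0.0349, 0, 0.838], [1, 0.0264, 0.0422, 0, 0.977], [1, 0.0264, 0.0496, 0, 1.117]]
end cmd 0.5759 0.24300065359942477 4
[[1, -0.001, 0.0073, 0, 0.14], [1, -0.0031, 0.0144, 0, 0.279], [1, -0.0061, 0.0212, 0, 0.419], [1, -0.01, 0.0275, 0, 0.559], [1, -0.0147, 0.0331, 0, 0.698], [1, -0.0202, 0.0381, 0, 0.838], [1, -0.0264, 0.0422, 0, 0.977], [1, -0.033, 0.0454, 0, 1.117]]
end cmd 0.5428708946637707 0.28839709310843864 68
```

>>> send_rows:
  steps:
    - [[1,0.007,-0.0025,0,0.14],[1,0.014,-0.0055,0,0.28],[1,0.021,-0.007,0,0.42],[1,0.0285,-0.008,0,0.56],[1,0.036,-0.0075,0,0.7],[1,0.043,-0.0065,0,0.84],[1,0.0505,-0.004,0,0.975],[1,0.057,-0.001,0,1.115]]

```text
t: 12.25
tcp_pos: [0.5501, 0.1911, 0.0706]
tool_rot: [-0.274, 0.653, 0.272, 0.652]
force: [0.0, -5.0, 1.8]
finger_gap: 0.004
```

>>> send_rows:
  steps:
    - [[1,0.006,0.004,0,0.14],[1,0.0115,0.009,0,0.28],[1,0.0165,0.0145,0,0.42],[1,0.0205,0.021,0,0.56],[1,0.0235,0.028,0,0.7],[1,0.0255,0.035,0,0.84],[1,0.0265,0.042,0,0.975],[1,0.0265,0.0495,0,1.115]]

```text
t: 13.25
tcp_pos: [0.5784, 0.2418, 0.0712]
tool_rot: [0.578, -0.409, -0.575, -0.41]
force: [2.7, -2.3, 2.2]
finger_gap: -0.001
```

>>> send_rows:
  steps:
    - [[1,-0.001,0.0075,0,0.14],[1,-0.003,0.0145,0,0.28],[1,-0.006,0.021,0,0.42],[1,-0.01,0.0275,0,0.56],[1,-0.0145,0.033,0,0.7],[1,-0.02,0.038,0,0.84],[1,-0.0265,0.042,0,0.975],[1,-0.033,0.0455,0,1.115]]

```text
t: 14.25
tcp_pos: [0.5473, 0.2897, 0.0719]
tool_rot: [0.709, -0.041, -0.702, -0.045]
force: [3.8, 4.6, 2.2]
finger_gap: 0.001
```

```bash
python3 chk.py pics/w8.png 1
```

```text
14.25 [0.5473 0.2897 0.0719] [3.8 4.6 2.2] [ 0.31  0.72  1.57  0.    0.83 -2.72] rho 0.05600972934651226 th 64.24872343020105
```

View pics/w8.png

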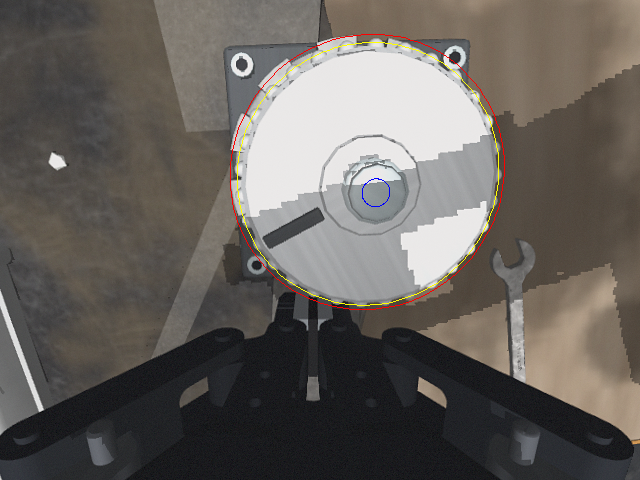

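```bash
python3 -c "
from h import *
T=np.load('Tl.npy')
a=plane('wrist',(294,228),.096,T)-[.523,.2393,0];print(np.degrees(np.arctan2(a[1],a[0])),np.hypot(a[0],a[1]))
from gen import *
gen((.5429,.2885,68),[(68,.060),(68,.068)]+[(68-10*i,.068) for i in range(1,7)])
th=8
for k in range(3):
  p=C+.068*np.array([np.cos(np.radians(th)),np.sin(np.radians(th))])
  gen((p[0],p[1],th),[(th-10*i,.068) for i in range(1,9)]);th-=80
print()
p=C+.068*np.array([np.cos(np.radians(th)),np.sin(np.radians(th))])
stroke(p[0],p[1],th,68,r=.0532)
"
```

```text
23.3654016770482 0.028574272080520907
[[1, 0.0026, 0.0064, 0, 0.0], [1, 0.0056, 0.0138, 0, 0.0], [1, 0.0161, 0.0085, 0, -0.175], [1, 0.0256, 0.0013, 0, -0.349], [1, 0.0337, -0.0073, 0, -0.524], [1, 0.0401, -0.0173, 0, -0.698], [1, 0.0448, -0.0282, 0, -0.873], [1, 0.0474, -0.0397, 0, -1.047]]
end cmd 0.5903 0.24879999999999997 8
[[1, 0.0006, -0.0118, 0, -0.175], [1, -0.0008, -0.0236, 0, -0.349], [1, -0.0043, -0.0349, 0, -0.524], [1, -0.0097, -0.0455, 0, -0.698], [1, -0.0168, -0.055, 0, -0.873], [1, -0.0255, -0.063, 0, -1.047], [1, -0.0354, -0.0695, 0, -1.222], [1, -0.0463, -0.0741, 0, -1.396]]
end cmd 0.5440382286744267 0.17466377086528445 -72
[[1, -0.0115, -0.0027, 0, -0.175], [1, -0.0234, -0.0033, 0, -0.349], [1, -0.0352, -0.0018, 0, -0.524], [1, -0.0465, 0.0016, 0, -0.698], [1, -0.057, 0.007, 0, -0.873], [1, -0.0665, 0.0141, 0, -1.047], [1, -0.0746, 0.0228, 0, -1.222], [1, -0.0811, 0.0327, 0, -1.396]]
end cmd 0.4629131556174964 0.20732815689192957 -152
[[1, -0.0046, 0.0109, 0, -0.175], [1, -0.0073, 0.0225, 0, -0.349], [1, -0.0079, 0.0343, 0, -0.524], [1, -0.0065, 0.0461, 0, -0.698]
[... 992 characters left out ...]
.0497, -0.0052, 0, 0.977], [1, 0.0563, -0.002, 0, 1.117]]
end cmd 0.5495509375353563 0.1931952011400718 -60.0
[[1, 0.0062, 0.0042, 0, 0.14], [1, 0.0117, 0.0091, 0, 0.279], [1, 0.0164, 0.0148, 0, 0.419], [1, 0.0204, 0.0211, 0, 0.559], [1, 0.0234, 0.0279, 0, 0.698], [1, 0.0254, 0.035, 0, 0.838], [1, 0.0265, 0.0424, 0, 0.977], [1, 0.0265, 0.0498, 0, 1.117]]
end cmd 0.5761 0.24302744851866787 4.0
[[1, -0.001, 0.0073, 0, 0.14], [1, -0.0031, 0.0145, 0, 0.279], [1, -0.0061, 0.0213, 0, 0.419], [1, -0.01, 0.0276, 0, 0.559], [1, -0.0148, 0.0332, 0, 0.698], [1, -0.0203, 0.0382, 0, 0.838], [1, -0.0265, 0.0424, 0, 0.977], [1, -0.0331, 0.0456, 0, 1.117]]
end cmd 0.5429704074738226 0.28861104440318747 68.0
```

>>> send_rows:
  steps:
    - [[1,0.0025,0.0065,0,0],[1,0.0055,0.014,0,0],[1,0.016,0.0085,0,-0.175],[1,0.0255,0.0015,0,-0.35],[1,0.0335,-0.0075,0,-0.525],[1,0.04,-0.0175,0,-0.7],[1,0.045,-0.028,0,-0.875],[1,0.0475,-0.0395,0,-1.045]]

```text
t: 15.3
tcp_pos: [0.5905, 0.2483, 0.0697]
tool_rot: [-0.588, 0.392, 0.589, 0.391]
force: [-0.6, 0.1, -0.7]
finger_gap: -0.001
```

>>> send_rows:
  steps:
    - [[1,0.0005,-0.012,0,-0.175],[1,-0.001,-0.0235,0,-0.35],[1,-0.0045,-0.035,0,-0.525],[1,-0.0095,-0.0455,0,-0.7],[1,-0.017,-0.055,0,-0.875],[1,-0.0255,-0.063,0,-1.045],[1,-0.0355,-0.0695,0,-1.22],[1,-0.0465,-0.074,0,-1.395]]

```text
t: 16.3
tcp_pos: [0.5435, 0.1743, 0.0699]
tool_rot: [-0.199, 0.679, 0.199, 0.678]
force: [0.7, 0.1, 0.1]
finger_gap: -0.001
```

>>> send_rows:
  steps:
    - [[1,-0.0115,-0.0025,0,-0.175],[1,-0.0235,-0.0035,0,-0.35],[1,-0.035,-0.002,0,-0.525],[1,-0.0465,0.0015,0,-0.7],[1,-0.057,0.007,0,-0.875],[1,-0.0665,0.014,0,-1.045],[1,-0.0745,0.023,0,-1.22],[1,-0.081,0.0325,0,-1.395]]

```text
t: 17.3
tcp_pos: [0.4624, 0.2073, 0.07]
tool_rot: [0.283, 0.648, -0.283, 0.648]
force: [0.1, -0.2, -0.6]
finger_gap: -0.001
```

>>> send_rows:
  steps:
    - [[1,-0.0045,0.011,0,-0.175],[1,-0.0075,0.0225,0,-0.35],[1,-0.008,0.0345,0,-0.525],[1,-0.0065,0.046,0,-0.7],[1,-0.003,0.0575,0,-0.875],[1,0.0025,0.068,0,-1.045],[1,0.0095,0.0775,0,-1.22],[1,0.018,0.0855,0,-1.395]]

```text
t: 18.3
tcp_pos: [0.4809, 0.2929, 0.0698]
tool_rot: [-0.632, -0.315, 0.634, -0.315]
force: [0.6, 0.2, -0.0]
finger_gap: -0.0
```

```bash
python3 chk.py pics/w9.png 1
```

```text
18.3 [0.4809 0.2929 0.0698] [ 0.6  0.2 -0. ] [ 0.35  0.68  1.71 -0.    0.75  2.57] rho 0.0681796512034875 th 128.18409454382575
```

View pics/w9.png

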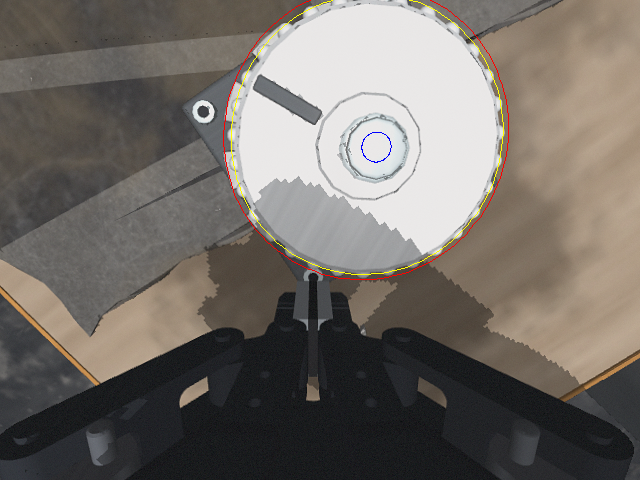

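>>> send_rows:
  steps:
    - [[1,0.005,-0.0065,0,0],[1,0.007,-0.009,0,0],[1,0.0065,-0.014,0,0.07],[1,0.001,-0.0195,0,0.21],[1,-0.0035,-0.0255,0,0.35],[1,-0.0065,-0.032,0,0.49],[1,-0.0095,-0.039,0,0.63],[1,-0.011,-0.046,0,0.77]]

```text
t: 19.35
tcp_pos: [0.4648, 0.2457, 0.07]
tool_rot: [0.462, 0.535, -0.468, 0.53]
force: [-5.9, 2.8, 5.3]
finger_gap: -0.001
```

>>> send_rows:
  steps:
    - [[1,-0.0005,-0.0075,0,0.14],[1,0,-0.015,0,0.28],[1,0.0015,-0.022,0,0.42],[1,0.004,-0.029,0,0.56],[1,0.0075,-0.0355,0,0.7],[1,0.012,-0.0415,0,0.84],[1,0.017,-0.047,0,0.975],[1,0.023,-0.0515,0,1.115]]

```text
t: 20.35
tcp_pos: [0.4901, 0.1935, 0.0698]
tool_rot: [0.112, 0.7, -0.114, 0.696]
force: [-4.3, -2.4, 2.8]
finger_gap: -0.002
```

>>> send_rows:
  steps:
    - [[1,0.0065,-0.0035,0,0.14],[1,0.0135,-0.0065,0,0.28],[1,0.0205,-0.0085,0,0.42],[1,0.028,-0.009,0,0.56],[1,0.0355,-0.009,0,0.7],[1,0.0425,-0.0075,0,0.84],[1,0.0495,-0.005,0,0.975],[1,0.0565,-0.002,0,1.115]]

```text
t: 21.35
tcp_pos: [0.5497, 0.1908, 0.0705]
tool_rot: [-0.274, 0.653, 0.273, 0.651]
force: [0.3, -3.8, 1.0]
finger_gap: -0.002
```

>>> send_rows:
  steps:
    - [[1,0.006,0.004,0,0.14],[1,0.0115,0.009,0,0.28],[1,0.0165,0.015,0,0.42],[1,0.0205,0.021,0,0.56],[1,0.0235,0.028,0,0.7],[1,0.0255,0.035,0,0.84],[1,0.0265,0.0425,0,0.975],[1,0.0265,0.05,0,1.115]]

```text
t: 22.35
tcp_pos: [0.5783, 0.242, 0.0711]
tool_rot: [0.578, -0.408, -0.576, -0.409]
force: [3.1, -1.1, 2.4]
finger_gap: 0.001
```

>>> send_rows:
  steps:
    - [[1,-0.001,0.0075,0,0.14],[1,-0.003,0.0145,0,0.28],[1,-0.006,0.0215,0,0.42],[1,-0.01,0.0275,0,0.56],[1,-0.015,0.033,0,0.7],[1,-0.0205,0.038,0,0.84],[1,-0.0265,0.0425,0,0.975],[1,-0.033,0.0455,0,1.115]]

```text
t: 23.35
tcp_pos: [0.5471, 0.2899, 0.0718]
tool_rot: [0.709, -0.04, -0.703, -0.043]
force: [5.6, 4.1, 2.3]
finger_gap: -0.001
```

```bash
python3 chk.py pics/w10.png 1.8
```

```text
23.35 [0.5471 0.2899 0.0718] [5.6 4.1 2.3] [ 0.31  0.72  1.57  0.    0.83 -2.72] rho 0.05602587861130301 th 64.5451768560424
```

View pics/w10.png

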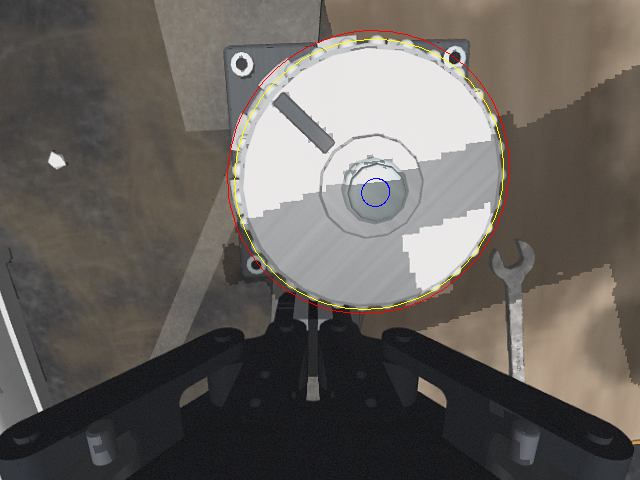

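```bash
python3 -c "
from h import *
T=np.load('Tl.npy')
a=plane('wrist',(304,122),.0995,T)-[.523,.2393,0];print(np.degrees(np.arctan2(a[1],a[0])),np.hypot(a[0],a[1]))
from gen import *
gen((.543,.2886,68),[(68,.060),(68,.068)]+[(68-10*i,.068) for i in range(1,7)])
th=8
p=C+.068*np.array([np.cos(np.radians(th)),np.sin(np.radians(th))])
stroke(p[0],p[1],th,66,r=.0532)
"
```

```text
-50.408107614993625 0.02881906526374043
[[1, 0.0025, 0.0063, 0, 0.0], [1, 0.0055, 0.0137, 0, 0.0], [1, 0.016, 0.0084, 0, -0.175], [1, 0.0255, 0.0012, 0, -0.349], [1, 0.0336, -0.0074, 0, -0.524], [1, 0.04, -0.0174, 0, -0.698], [1, 0.0447, -0.0283, 0, -0.873], [1, 0.0473, -0.0398, 0, -1.047]]
end cmd 0.5903 0.24880000000000002 8
[[1, -0.0079, -0.0011, 0, 0.0], [1, -0.0114, -0.0016, 0, 0.0], [1, -0.0153, 0.0016, 0, 0.07], [1, -0.0173, 0.0087, 0, 0.209], [1, -0.0204, 0.0155, 0, 0.349], [1, -0.0243, 0.0218, 0, 0.489], [1, -0.0291, 0.0275, 0, 0.628], [1, -0.0346, 0.0325, 0, 0.768]]
end cmd 0.5557382286744268 0.2812637708652844 52.0
[[1, -0.0062, 0.0042, 0, 0.14], [1, -0.0111, 0.0067, 0, 0.244]]
end cmd 0.5446531904873251 0.2879221720918776 66
```

>>> send_rows:
  steps:
    - [[1,0.0025,0.0065,0,0],[1,0.0055,0.0135,0,0],[1,0.016,0.0085,0,-0.175],[1,0.0255,0.001,0,-0.35],[1,0.0335,-0.0075,0,-0.525],[1,0.04,-0.0175,0,-0.7],[1,0.0445,-0.0285,0,-0.875],[1,0.0475,-0.04,0,-1.045]]

```text
t: 24.4
tcp_pos: [0.5903, 0.2481, 0.0696]
tool_rot: [-0.588, 0.392, 0.589, 0.391]
force: [-0.3, 0.1, 0.1]
finger_gap: -0.004
```

>>> send_rows:
  steps:
    - [[1,-0.008,-0.001,0,0],[1,-0.0115,-0.0015,0,0],[1,-0.0155,0.0015,0,0.07],[1,-0.0175,0.0085,0,0.21],[1,-0.0205,0.0155,0,0.35],[1,-0.0245,0.022,0,0.49],[1,-0.029,0.0275,0,0.63],[1,-0.0345,0.0325,0,0.77]]

```text
t: 25.4
tcp_pos: [0.5594, 0.2837, 0.071]
tool_rot: [0.696, -0.136, -0.691, -0.14]
force: [4.9, 3.8, -3.1]
finger_gap: 0.003
```

>>> send_rows:
  steps:
    - [[1,-0.006,0.004,0,0.14],[1,-0.011,0.0065,0,0.245],[1,-0.011,0.0065,0,0.245]]

```text
t: 25.78
tcp_pos: [0.5474, 0.2914, 0.0711]
tool_rot: [0.707, -0.051, -0.703, -0.056]
force: [3.8, 8.0, -2.1]
finger_gap: 0.003
```

```bash
python3 chk.py pics/w11.png 2
```

```text
25.775 [0.5474 0.2914 0.0711] [ 3.8  8.  -2.1] [ 0.31  0.73  1.57  0.    0.83 -2.69] rho 0.05752375719341485 th 64.90431894268383
```

View pics/w11.png

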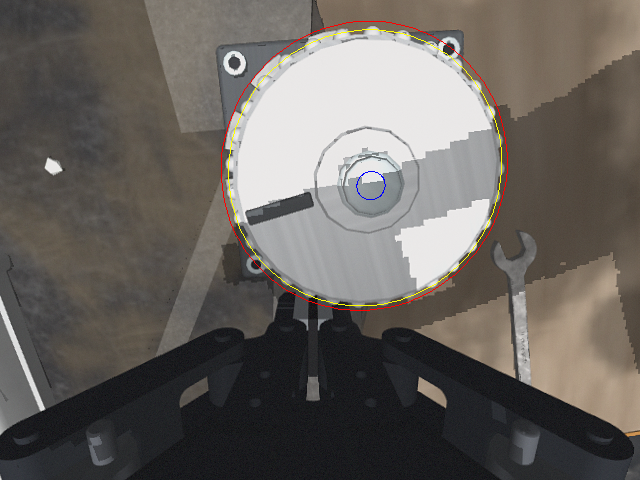

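>>> send_rows:
  steps:
    - [[1,0.003,0.007,0,0],[1,0.008,0.018,0,0],[1,0.012,0.026,0,0],[1,0.012,0.026,0.04,0],[1,0.012,0.026,0.09,0],[1,0.012,0.026,0.14,0],[1,0.012,0.026,0.14,0],[1,0.012,0.026,0.14,0]]

```text
t: 26.82
tcp_pos: [0.5565, 0.3136, 0.2098]
tool_rot: [-0.705, 0.054, 0.705, 0.054]
force: [-0.6, 0.3, -0.8]
finger_gap: 0.002
```

```bash
python3 -c "
from h import *
T=np.load('Tl.npy')
a=plane('wrist',(280,208),.1,T)-[.523,.2393,0];print(np.degrees(np.arctan2(a[1],a[0])),np.hypot(a[0],a[1]))"
python3 chk.py pics/w12.png 2
python3 -c "
from h import *
cv2.imwrite('pics/top1.png',manip.snapshot('top')[:,:,::-1])"
```

```text
9.190006577137886 0.028471525083964756
26.825 [0.5565 0.3136 0.2098] [-0.6  0.3 -0.8] [ 0.34  0.57  1.42 -0.    1.16 -2.65] rho 0.08151965121460612 th 65.70003224643524
```

View pics/w12.png

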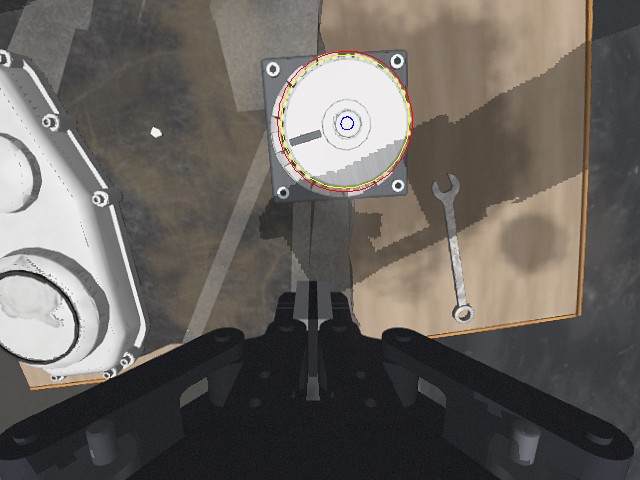

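View pics/top1.png

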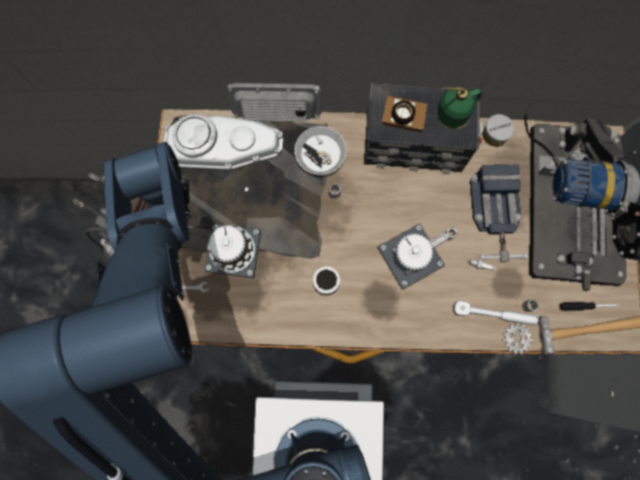

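```bash
python3 -c "
from station import manip
print(manip.sense()['qd'].round(3));print(manip.sign_off())"
```

```text
[-0.001  0.008 -0.001 -0.001 -0.002 -0.   ]
the job is handed in; nothing more can be done
None
```

I rolled the clutch-basket ring two full turns anticlockwise and handed the job in at 26.8 s. I used the closed fingertip against the knurl, in four strokes round the rim, without pinching or lifting anything.

**Turn count:** the index bar went from about 7° to 95°, 196°, 383°, 670° and finally about 729°. That is roughly 722° in total, against a target of 720° ± 90°, and I expect it to be right to a few degrees.

**Forces:** the forces I read at the end of each call stayed under about 10 N.

**Final state:** the tool had backed off clear of the ring and read only sensor noise. The last top and wrist views show the other ring, spring, piston and spark plug where they were. In the top view the arm partly hides the spanner, but the wrist view shows it whole and apparently in place. I judged these by eye and did not measure them again.

**Disagreements between checks:**
- The wrist camera put the middle of the index bar about 29 mm from the axis, not the stated 35 mm, and showed the ring about 4% small. The angles were not affected, because every reading was compared the same way.
- The cameras differed by a few millimetres on where the ring's centre was. I used the wrist camera's value, which fitted the contact.

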